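# Square the plate stack, then unlatch the drill jig and hold its leaf open

### The arm

A 6-joint arm with a two-finger parallel gripper is mounted at the origin on a cart in front of the work surface, level with it; the furniture and walls round the work are solid. World frame = base frame: x ahead of the robot, y to its left, z up, the work surface at z = 0. Lengths are in mm, angles in degrees, forces in N, time in s.
With the tool pointing down it reaches from about 350 to 875 mm from the base axis. Payload 4.2 kg.
Tool frame: the origin (TCP) lies at the very end of the fingers, on their centre line; the grasp point (between the pads) lies pinch_z behind it (pinch_z is the distance from the TCP to the grasp point, in mm); z points along the fingers, y is the line along which they close (so a half turn about z gives the same grasp; the last joint's range is limited). The gripper opens to 85 mm and grips with 20 to 120 N. Pads are 22 mm wide; open, the fingers measure 114 mm over their backs; the gripper's body (76 mm by 85 mm) begins 54 mm behind the grasp point. The pads swing forward as they close: fully open they stand 13 mm farther back than shut.
Start: joints at [87.812, 22.042, 0.453, 0, -68.411, -14.817], TCP at [182.756, 597.662, 231.312] pointing down, gripper open.
Joint ranges: [-179.83, 179.83], [-69.29, 118.12], [-61.27, 80.66], [-181.25, 117.63], [-171.15, -9.14], [-177.46, 177.46]. Speed limits (degrees/s): [159.86, 159.86, 180, 180, 180, 180].

### API

Orientations are given as [roll, pitch, yaw] about the fixed x, y, z axes, in that order (R = Rz(yaw) Ry(pitch) Rx(roll)).
In Python, from bench import * gives the robot as it stands. The module is installed in compiled form; this text tells all that it offers.
- The arm moves only by the tool play_rows, never from a script. Its argument "series" is a list of rows, each an object with "dr": the turn, a rotation vector about the tool's x, y, z in rad, a list of three; "slide": the shift along the tool's x, y, z in mm, a list of three; "jaw": the finger opening in mm, from 0 to 85.4. In form: [{"dr": [ax, ay, az], "slide": [x, y, z], "jaw": jaw}, ...]. A call has 1 to 20 rows; each row shifts and turns the commanded pose from where the row before left it, along the tool's axes as they then stand; what a row does not reach is not made up. A row lasts 1/10 s, in which the tool goes at most 50 mm and 8.59 degrees, less where a joint would pass 70% of its speed; a pose out of reach is approached as far as the arm can. A call with a gripper value outside its range is refused whole. The fingers move at their own pace and stop on an object; "force" is the grip in N (left out, the last holds). Time passes only in rows, so rows that do not move let the fingers close. It gives the time, the measured TCP pose, the force, the opening and the grip force at its end, in the units of the state.
- sense(): the state, without advancing time (a new reading comes with each control period).
- camera(name): name is "scene" or "top"; returns (picture, depth): 480x640x3 uint8, blue, green, red; 480x640 float32, mm along the optical axis (not along the pixel's ray), 0 where there is no reading.
- get_calibration(name): a dict with "fx", "fy", "cx", "cy" (pixels), "camera_from_world" (4x4, takes a point from world to camera coordinates). Camera axes: x right, y up, looking along -z (the intrinsics and any distortion apply to the point x, -y, -z); pixel columns grow to the right and rows downward; lengths in mm; the calibration is good to about 2 mm. A picture is of the moment at which its call begins. get_calibration takes no time and is no camera call.
- sign_off(): hands the job in; it is judged then, once.
The state is a dict: "time_s": time; "q": joint angles; "joint_velocities": joint speeds; "joint_efforts": joint torques, N m; "tool_pos": TCP position; "orientation": TCP orientation; "ft_force": force on the tool from outside, world axes, zero at the start; "torque": the same for the moment, N m; "width": finger opening in mm; "gripper_force": force on a finger pad.
Only numpy, scipy, OpenCV 4.12 (cv2) and the standard library are available. Lean on these libraries where they do the work, as an engineer would, in place of code of your own. Each camera call takes 0.05 s, during which the arm holds its last target. There are 200 camera calls.

### The job

The three blank aluminium plates on the squaring tray have slid apart: tap them home against the tray's two rails so that they lie as one stack with their edges lined up, ready to go into the drill jig. Then open the jig for me: take the upright finger plate of its spring latch, pull it sideways away from the jig until the bolt is clear of the ball stud, lift the hinged leaf off the ball by it, and finish while still holding the leaf raised by a good 30 degrees (it falls shut if let go), so that I can slide the stack in; leave the other things on the bench where they lie.

Things in the scene. Friction and masses are not known exactly. Their poses are not given: they have to be found in the camera images.
- tray: squaring tray, fixed: black base 66 (x) x 96 (y) x 6 mm, with two dark steel rails to 28 mm above the bench: along the far (+x) edge, inner face at x = +23 mm, and the right (-y) edge, inner face at y = -38 mm; near (-x) and left (+y) sides are open and the plates overhang there (4 mm when home). Origin: centre of the base's underside. Plates home at both rails are centred at x = -7, y = +7 mm of its frame.
- plate_0_center (a point): the lowest of the three loose grey aluminium plates stacked flat on the tray, each 60 (x) x 90 (y) x 6 mm, 87 g; this point is its centre, 9 mm above the bench; its axes lie along the plate's edges, the same way as the tray's when square
- plate_1_center (a point): the middle of the three loose grey aluminium plates stacked flat on the tray, each 60 (x) x 90 (y) x 6 mm, 87 g; this point is its centre, 15 mm above the bench; its axes lie along the plate's edges, the same way as the tray's when square
- plate_2_center (a point): the top one of the three loose grey aluminium plates stacked flat on the tray, each 60 (x) x 90 (y) x 6 mm, 87 g; this point is its centre, 21 mm above the bench; its axes lie along the plate's edges, the same way as the tray's when square
- jig: leaf drill jig, fixed to the bench: dark steel base 210 (x) x 112 (y) mm, top at 18 mm; origin at the centre of its underside. The hinge of its leaf is at the far (+x) end; at the near (-x) end, on the centre line at x = -82 mm, stands a steel stud with a 30 mm ball head (flat underneath, its top 62 mm up).
- leaf_hinge (a point): middle of the leaf's hinge axis, at x = +88, y = 0, z = 48 mm of the jig's frame; the axis runs along the jig's y
- leaf (a joint): angle (rad) of the jig's hinged leaf, a 64 mm wide aluminium bar with four drill bushes that ends in a dark steel nose (50 x 56 mm, roof 72 mm above the bench) over the ball: 0 = down on the ball, grows as the nose rises, stop at 0.95. It weighs about 0.45 kg (about 2 N to lift at the latch's finger plate) and drops when let go. While the latch bolt is in, it rises no more than about 0.01 rad.
- latch (a joint): travel (m) of the latch, which slides in the leaf's nose along the jig's +y (the left side seen from the robot): 0 = bolt under the ball head, 0.012 = fully pulled; the ball is free from about 0.008. A spring returns it: about 4 N at first, 8.5 N fully pulled.
- latch_grip (a point): grip point of the latch's upright steel finger plate, which moves with the latch and the leaf: 8 mm thick along the jig's y, 24 mm wide along x, its top round and 22 mm above this point. With latch and leaf at 0 the point is at x = -82, y = +52, z = 98 mm of the jig's frame; the nose's flank is 28 mm from the centre line, so the plate stands 20 mm clear of it. Its flat faces look along the hinge axis, so it can turn between the fingers while the leaf rises.
- screwdriver: screwdriver with yellow handle, 168 mm long, lying in front of the jig; origin under its middle. A bystander.
- stamp: wooden hand stamp, 20 x 36 x 54 mm, standing left of the tray; origin under its middle. A bystander.
- tally_counter: round white counter, 45 mm across, 28 mm high, right of the vice; origin under its middle. A bystander.
- pliers: red-handled needle-nose pliers, 156 mm long, lying behind the jig; origin under their middle. A bystander.
- calliper: calliper, 220 mm long, lying at the right front; origin under its middle. A bystander.
- small_board: blue circuit board, 62 x 100 x 14 mm, lying at the right; origin under its middle. A bystander.
Not all that is in view belongs to the job. Leave any blue look-alike of the tray alone.

How it is judged (in metres and radians):
On the way, in this order (a step that is already met when the one before it is completed fails the run):
1. all three plates lie home against both rails of the tray, within 3 mm and 0.04 rad, and the leaf is still down (x of plate_0_center in the frame of tray between -0.01 and -0.004 m and y of plate_0_center in the frame of tray between 0.004 and 0.01 m and z of plate_0_center in the frame of tray below 0.011 m and angle between the x axis of each of plate_0_center, plate_1_center, plate_2_center and the x axis of tray, either way round below 0.04 rad and x of plate_1_center in the frame of tray between -0.01 and -0.004 m and y of plate_1_center in the frame of tray between 0.004 and 0.01 m and z of plate_1_center in the frame of tray below 0.017 m and x of plate_2_center in the frame of tray between -0.01 and -0.004 m and y of plate_2_center in the frame of tray between 0.004 and 0.01 m and z of plate_2_center in the frame of tray below 0.023 m and value of joint leaf below 0.05 rad), for 0.2 s.
2. the latch is pulled sideways by 8 mm or more while the leaf is down (value of joint latch above 0.008 m and value of joint leaf below 0.05 rad), for 0.1 s.
3. the leaf is raised by 0.45 rad or more, held by the fingers (value of joint leaf above 0.45 rad and contact force between the fingers and leaf above 0.5 N), for 0.2 s.
At the end, for the whole second after the job is handed in: The fingers hold the leaf (contact force over 0.5 N) raised by 0.45 rad or more and still (under 0.1 rad/s), and all three plates lie stacked on the tray with their centres within 3 mm of the place home against both rails and their edges within 0.04 rad of the rails (all of step 3 and velocity of joint leaf between -0.1 and 0.1 rad/s and x of plate_0_center in the frame of tray between -0.01 and -0.004 m and y of plate_0_center in the frame of tray between 0.004 and 0.01 m and z of plate_0_center in the frame of tray below 0.011 m and angle between the x axis of each of plate_0_center, plate_1_center, plate_2_center and the x axis of tray, either way round below 0.04 rad and x of plate_1_center in the frame of tray between -0.01 and -0.004 m and y of plate_1_center in the frame of tray between 0.004 and 0.01 m and z of plate_1_center in the frame of tray below 0.017 m and x of plate_2_center in the frame of tray between -0.01 and -0.004 m and y of plate_2_center in the frame of tray between 0.004 and 0.01 m and z of plate_2_center in the frame of tray below 0.023 m); the arm keeps its last pose, push and grip.
It fails at once if a bystander (screwdriver, stamp, counter, pliers, calliper or small board) is moved by more than 30 mm (distance of any of screwdriver, stamp, tally_counter, pliers, calliper, small_board from where it was at the start of the episode above 0.03 m).
It also fails if it takes over 72 s, if anything falls off the work surface, if the arm or the gripper's body presses on something with over 40 N, if the wrist force passes 120 N, or if a joint passes its speed limit or range.

## Working session

There is one attempt and no reset: what is moved stays moved. The work goes in short steps, Python scripts to look and compute and a tool call to move; the robot and the scene stay as the last step left them, time stands still between calls to the robot, and variables do not carry over. Pictures are saved under pics/ and viewed, at most 10 in all, crops included, and the job is handed in when it is done.

Besides the shell and the picture viewer there is one more tool, called as name(argument=value, ...), one argument or row to a line, values as JSON. play_rows: Moves the arm, as the interface text tells. Its arguments: {"type":"object","properties":{"series":{"type":"array","items":{"type":"object","properties":{"dr":{"type":"array","items":{"type":"number"}},"slide":{"type":"array","items":{"type":"number"}},"jaw":{"type":"number"}}}},"force":{"type":"number"}},"required":["series"]}

```bash
mkdir -p pics
cat > h.py <<'E'
from bench import *
import numpy as np, cv2
def shot(n,f):
    p,d=camera(n); cv2.imwrite(f'pics/{f}.png',p); np.save(f'pics/{f}.npy',d); return p,d
def cloud(n,d):
    c=get_calibration(n); v,u=np.mgrid[0:480,0:640]
    T=np.linalg.inv(np.array(c['camera_from_world']))
    P=np.stack([(u-c['cx'])/c['fx']*d,-(v-c['cy'])/c['fy']*d,-d],-1)
    W=P@T[:3,:3].T+T[:3,3]; W[d<=0]=np.nan; return W
E
python3 - <<'E'
from h import *
for n in('scene','top'):
    shot(n,n+'0'); c=get_calibration(n); print({k:np.round(v,3).tolist() for k,v in c.items()})
print(sense())
E
```

```text
{'fx': 446.631, 'fy': 446.631, 'cx': 316.012, 'cy': 232.631, 'camera_from_world': [[0.716, -0.698, -0.011, -340.587], [0.293, 0.286, 0.912, -292.618], [-0.633, -0.657, 0.41, -689.2], [0.0, 0.0, 0.0, 1.0]]}
{'fx': 603.762, 'fy': 603.762, 'cx': 309.786, 'cy': 234.798, 'camera_from_world': [[0.001, -1.0, -0.001, 126.432], [0.989, 0.001, 0.15, -606.566], [-0.15, -0.002, 0.989, -1772.656], [0.0, 0.0, 0.0, 1.0]]}
{'time_s': 0.1, 'q': array([ 8.78117776e+01,  2.20869559e+01,  3.87357345e-01, -2.41661774e-02,
       -6.84097804e+01, -1.48154438e+01]), 'joint_velocities': array([ 0.06316269, -0.1237624 ,  0.21303781,  0.16458917, -0.03898242,
       -0.03157157]), 'joint_efforts': array([-2.04121852e-04, -3.93319702e+01,  1.88930207e+01,  4.19798434e+00,
       -2.58760265e-03,  2.95241442e-06]), 'tool_pos': array([182.61849331, 597.18857278, 230.32589988]), 'orientation': array([ 1.79888514e+02, -6.26216054e-03, -1.70125739e+01]), 'ft_force': array([ 0.67087951, -0.31451563, -0.77069855]), 'torque': array([ 0.05528911,  0.01376856, -0.04635944]), 'gripper_force': 0.0, 'width': 85.2559818148431}
```

View pics/scene0.png

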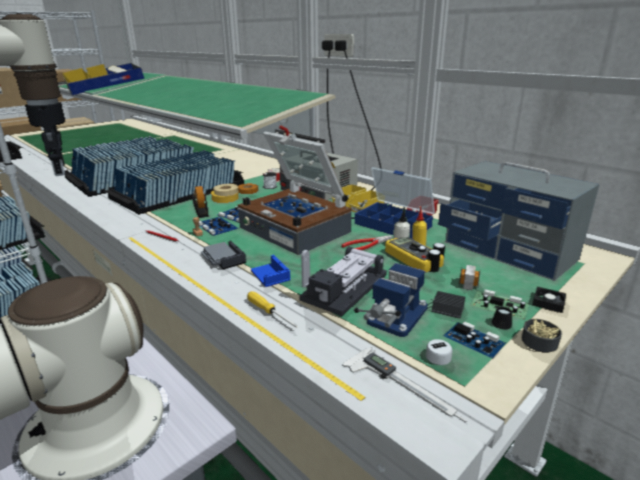

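View pics/top0.png

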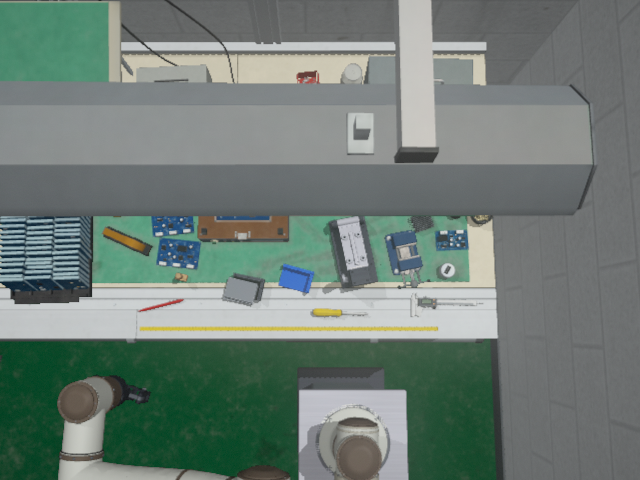

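The top view shows the grey plates on the dark tray at (243,290), the blue look-alike at (296,279), and the jig at (352,253) with its finger plate near (335,288). Candidates for the tray are the black one (scene 223,255) and the blue one (scene 272,270), so I choose the black one with the grey plates. For the latch, the candidates are the upright grey plate (scene 305,258), the bushes and the vice. Next are close crops.

Run:
```python
from h import *
a=cv2.imread('pics/scene0.png'); b=cv2.imread('pics/top0.png')
A=cv2.resize(a[225:325,190:390],(800,400),interpolation=cv2.INTER_CUBIC)
cv2.imwrite('pics/cropS.png',A)
B=cv2.resize(b[205:305,215:390],(800,457),interpolation=cv2.INTER_CUBIC)
cv2.imwrite('pics/cropT.png',B)
for n in('scene','top'):
    d=np.load(f'pics/{n}0.npy'); W=cloud(n,d); np.save(f'pics/{n}W.npy',W)
    print(n,'bench z',np.round(np.nanmedian(W[320:323,200:290,2]) if n=='top' else W[300,215],1))
W=np.load('pics/topW.npy')
for p in[(243,290),(232,282),(262,290),(335,288),(330,287),(352,253),(355,283),(350,225)]: print(p,np.round(W[p[1],p[0]],1))
W=np.load('pics/sceneW.npy')
for p in[(305,258),(305,265),(222,255),(235,246),(350,272)]: print(p,np.round(W[p[1],p[0]],1))
```

```text
scene bench z [nan nan nan]
top bench z 0.7
(243, 290) [441.8 328.1  21.3]
(232, 282) [465.4 360.9  27.5]
(262, 290) [442.4 271.5  12.8]
(335, 288) [449.1  50.3   6. ]
(330, 287) [453.7  64.7 -18.7]
(352, 253) [549.6   1.4  60.4]
(355, 283) [459.5  -5.6  74. ]
(350, 225) [634.6   6.4  57.3]
(305, 258) [464.5  20.8 105.5]
(305, 265) [467.3  24.4  86.1]
(222, 255) [433.3 304.9  22.3]
(235, 246) [483.  317.5  26.6]
(350, 272) [556.2 -27.   53.6]
```

View pics/cropS.png

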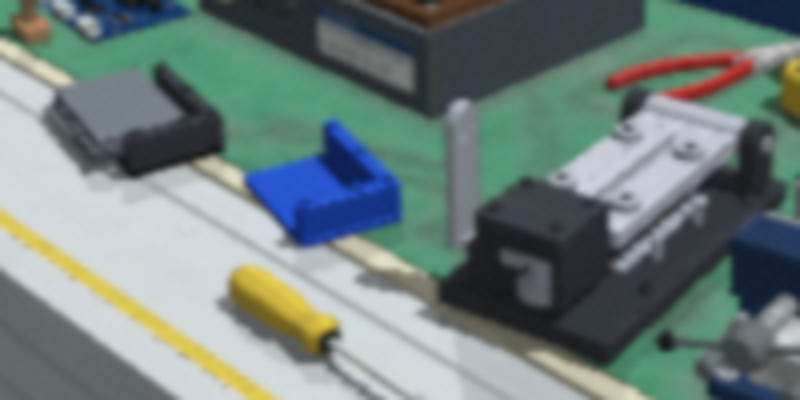

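View pics/cropT.png

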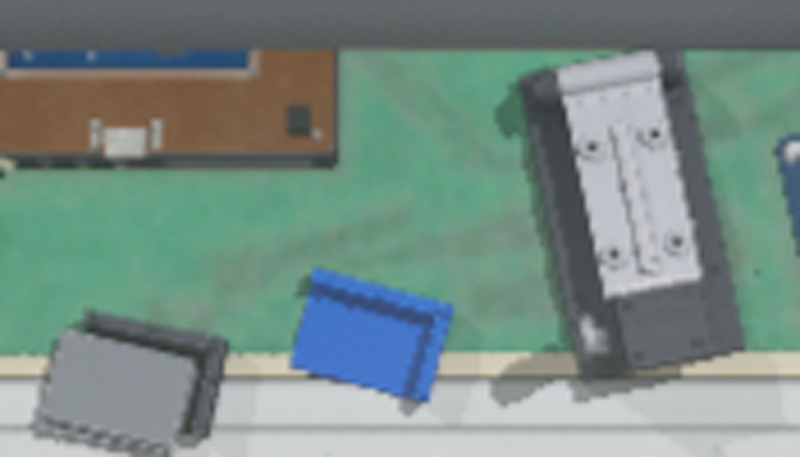

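The crops confirm the black tray with grey plates, with rails far and right and yaw about -12°. The blue one is the look-alike. The upright finger plate is at scene (305,267) and top (344,278), and the jig's yaw is about +12°. Next I measure.

Run:
```python
from h import *
import bench; print([k for k in dir(bench) if k[0]!='_'])
try: print(bench.pinch_z)
except Exception as e: print(e)
S=np.load('pics/sceneW.npy');T=np.load('pics/topW.npy')
print('scene finger')
for v in range(246,290,3):
    print(v,[ (u,*np.round(S[v,u],0).astype(int).tolist()) for u in range(301,310) if S[v,u,2]>50 and S[v,u,0]<520])
m=(T[...,2]>95)&(T[...,2]<130)&(T[...,1]<120)&(T[...,1]>-60)&(T[...,0]<520)&(T[...,0]>400)
print('top finger',np.round(np.argwhere(m)),np.round(T[m],0).tolist()[:12])
g=cv2.cvtColor(cv2.imread('pics/top0.png'),cv2.COLOR_BGR2GRAY)
print(g[268:310,218:272:1].tolist().__len__())
for v in range(270,308): print(v,' '.join('%3d'%x for x in g[v,220:268]))
```

```text
['Unreachable', 'camera', 'get_calibration', 'pinch_z', 'sense', 'sign_off']
18.700000000000003
scene finger
246 []
249 []
252 [(303, 467, 29, 116), (304, 466, 25, 118), (305, 467, 23, 118), (306, 472, 25, 116), (307, 475, 25, 115), (308, 478, 25, 113), (309, 481, 26, 112)]
255 [(302, 462, 27, 111), (303, 461, 23, 113), (304, 465, 24, 112), (305, 468, 24, 110), (306, 470, 24, 109), (307, 476, 26, 107), (308, 477, 25, 106), (309, 481, 26, 105)]
258 [(302, 462, 28, 104), (303, 465, 27, 103), (304, 463, 23, 105), (305, 464, 21, 105), (306, 469, 22, 103), (307, 476, 27, 99), (308, 477, 25, 99), (309, 481, 26, 97)]
261 [(302, 461, 27, 97), (303, 460, 23, 99), (304, 464, 23, 98), (305, 467, 24, 96), (306, 470, 23, 95), (307, 474, 25, 93), (308, 478, 26, 91), (309, 481, 26, 90)]
264 [(302, 458, 24, 92), (303, 460, 22, 92), (304, 463, 23, 91), (305, 467, 24, 89), (306, 471, 25, 87), (307, 473, 24, 87), (308, 477, 25, 85), (309, 480, 25, 83)]
267 [(302, 461, 27, 83), (303, 462, 25, 83), (304, 464, 24, 83), (305, 466, 23, 82), (306, 470, 24, 80), (307, 474, 25, 78), (308, 474, 22, 79), (309, 4
[... 8035 characters left out ...]
 185 181 182 147 124 124 121 122 127 133 121 107 157 185 194 195 195 195 195 195 196 204 206 199 196 197 195 196
305 207 209 208 208 207 208 208 208 208 207 207 207 207 208 207 207 206 207 207 208 206 205 204 197 194 194 155 127 128 125 122 168 186 193 195 195 195 195 196 195 195 204 208 205 205 198 196 196
306 207 208 208 208 208 208 207 207 207 208 207 206 206 207 206 206 207 208 207 207 208 208 207 207 207 208 197 192 191 184 148 183 195 196 195 195 194 195 195 195 202 206 208 208 208 205 199 196
307 208 208 208 208 209 209 207 207 207 207 208 207 206 207 207 206 207 207 208 207 208 208 207 207 207 207 207 207 207 204 195 201 198 195 196 195 194 194 195 195 204 207 209 207 207 208 204 203
```

```bash
cat >> h.py <<'E'
def ray(n,u,v,z):
    c=get_calibration(n); T=np.linalg.inv(np.array(c['camera_from_world']))
    d=T[:3,:3]@np.array([(u-c['cx'])/c['fx'],-(v-c['cy'])/c['fy'],-1]); o=T[:3,3]
    return o+d*(z-o[2])/d[2]
def proj(n,P):
    c=get_calibration(n); p=np.array(c['camera_from_world'])@np.append(P,1)
    return np.array([c['cx']-c['fx']*p[0]/p[2],c['cy']+c['fy']*p[1]/p[2]])
def pose(x,y,yaw):
    a=np.radians(yaw); R=np.array([[np.cos(a),-np.sin(a),0],[np.sin(a),np.cos(a),0],[0,0,1]])
    return lambda *p: R@np.array(p)+[x,y,0]
E
python3 - <<'E'
from h import *
f=lambda u,v,z:np.round(ray('top',u,v,z)[:2],1)
a,b=f(241,277.1,28),f(256,280.2,28); print('far',a,b)
print('right',f(258.6,290,28),f(256.6,298,28))
yaw=np.degrees(np.arctan2(-(a-b)[0],(a-b)[1])); print('yaw',yaw)
yaw=-11.7
w=np.radians(yaw); ex=np.array([np.cos(w),np.sin(w)]); ey=np.array([-ex[1],ex[0]])
r=f(257.6,294,28); X=((a+b)/2)@ex-23; Y=r@ey+38; t=X*ex+Y*ey; print('tray',t)
# plate corners (seen edges) rough
print('nose edge',f(352.2,286,72),f(376.9,280.5,72)); print('finger top',f(343.2,278,120))
J=12.6; w=np.radians(J); ex=np.array([np.cos(w),np.sin(w)]); ey=np.array([-ex[1],ex[0]])
n=f(364.5,283.2,72); g=f(343.2,278,120); Yj=(n@ey); print('offset finger from nose centre',(g-n)@ey,(g-n)@ex)
j=(g@ex+82)*ex+Yj*ey; print('jig',j)
tr=pose(*t,yaw); jg=pose(*j,J)
ov=[(tr(*p),(0,0,255)) for p in [(23,-38,28),(23,48,28),(-33,-38,28),(33,-48,28),(33,48,28),(-33,-48,28)]]
ov+=[(jg(*p),(0,0,255)) for p in [(105,56,18),(-105,56,18),(-105,-56,18),(105,-56,18),(-107,28,72),(-107,-28,72),(-57,-28,72),(-57,28,72),(-82,52,120)]]
for n,(x0,x1,y0,y1) in {'scene':(195,395,225,325),'top':(215,390,205,305)}.items():
    im=cv2.imread(f'pics/{n}0.png')[y0:y1,x0:x1]; s=4; im=cv2.resize(im,None,fx=s,fy=s,interpolation=cv2.INTER_CUBIC)
    for P,c in ov:
        q=(proj(n,P)-[x0,y0]+.5)*s; cv2.circle(im,tuple(np.round(q).astype(int).tolist()),2,c,-1)
    cv2.imwrite(f'pics/o_{n}.png',im)
a=cv2.imread('pics/o_scene.png');b=cv2.imread('pics/o_top.png');c=np.zeros((800,800,3),np.uint8);c[:400]=a;c[400:,:700]=b
cv2.imwrite('pics/ov.png',cv2.resize(c,(600,600)))
E
```

```text
far [480.2 334. ] [470.9 288.7]
right [441.5 280.5] [417.6 286.1]
yaw -11.601511532012767
tray [453.27009367 317.18373579]
nose edge [450.8   2.6] [467.  -70.1]
finger top [470.4  31.3]
offset finger from nose centre 60.87197922204379 25.185355776543414
jig [563.70398534 -10.21823906]
```

View pics/ov.png

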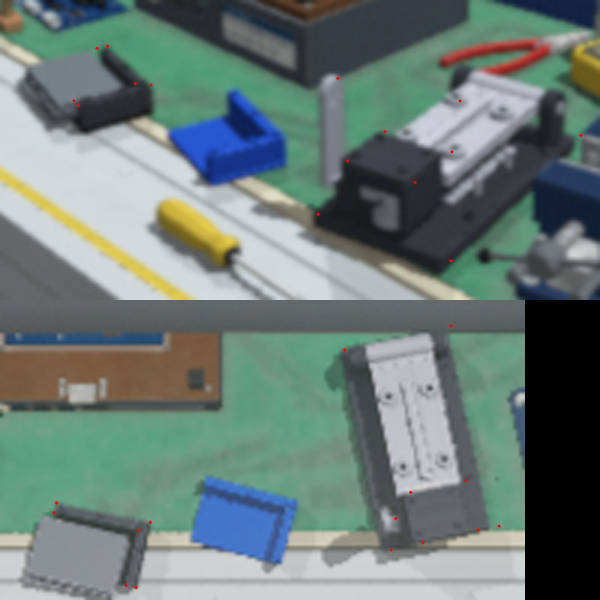

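The overlay shows the tray fit agreeing in both views, with rail corners on their dots. My nose edge was mispicked, so I take the jig from the finger plate instead: grip ≈ (470,30), jig ≈ (561,-2), yaw 12.6°. Next I check the plate extents.

Run:
```python
from h import *
w=np.radians(-11.7); ex=np.array([np.cos(w),np.sin(w)]); ey=np.array([-ex[1],ex[0]])
tf=lambda p:np.round([(p[:2]-[453.3,317.2])@ex,(p[:2]-[453.3,317.2])@ey],1)
for n,u,v,z in[('near-right low',250.5,305.5,9),('left-near low',221.5,300,9),('topplate left',223,292,24),('left far',225.5,279,12),('topleft far',229.5,277,24),('top right far',257,283.5,24),('top near right',253,301.5,24),('stamp',182,278,30)]:
    print(n,tf(ray('top',u,v,z)))
g=cv2.imread('pics/top0.png')[296:306,222:256,1]
```

```text
near-right low [-54.  -22.7]
left-near low [-55.7  66.8]
topplate left [-31.6  65.5]
left far [ 8.6 68.8]
topleft far [16.3 56.5]
top right far [ 14.1 -29. ]
top near right [-41. -29.]
stamp [-16.  194.8]
```

play_rows(
  series=[
    {"dr":[0,0,-0.0925],"slide":[0,0,0],"jaw":0},
    {"dr":[0,0,0],"slide":[24,21,0],"jaw":0},
    {"dr":[0,0,0],"slide":[24,21,0],"jaw":0},
    {"dr":[0,0,0],"slide":[24,21,0],"jaw":0},
    {"dr":[0,0,0],"slide":[24,21,0],"jaw":0},
    {"dr":[0,0,0],"slide":[24,21,0],"jaw":0},
    {"dr":[0,0,0],"slide":[24,21,10],"jaw":0},
    {"dr":[0,0,0],"slide":[24,21,20],"jaw":0},
    {"dr":[0,0,0],"slide":[24,21,30],"jaw":0},
    {"dr":[0,0,0],"slide":[20,21,30],"jaw":0},
    {"dr":[0,0,0],"slide":[20,21,30],"jaw":0},
    {"dr":[0,0,0],"slide":[0,0,30],"jaw":0},
    {"dr":[0,0,0],"slide":[0,0,0],"jaw":0},
    {"dr":[0,0,0],"slide":[0,0,0],"jaw":0},
  ],
)

```text
time_s: 1.5
tool_pos: [367.6, 345.2, 81.5]
orientation: [180.0, -0.0, -11.7]
ft_force: [0.9, -0.2, 1.0]
width: -0.1
gripper_force: 0.0
```

play_rows(
  series=[
    {"slide":[0,-2,19],"dr":[0,0,0],"jaw":0},
    {"slide":[0,-2,19],"dr":[0,0,0],"jaw":0},
    {"slide":[0,-2,19],"dr":[0,0,0],"jaw":0},
    {"slide":[0,-2,14],"dr":[0,0,0],"jaw":0},
    {"slide":[0,0,7],"dr":[0,0,0],"jaw":0},
    {"slide":[8,0,0],"dr":[0,0,0],"jaw":0},
    {"slide":[8,0,0],"dr":[0,0,0],"jaw":0},
    {"slide":[4,0,0],"dr":[0,0,0],"jaw":0},
    {"slide":[3,0,0],"dr":[0,0,0],"jaw":0},
    {"slide":[3,0,0],"dr":[0,0,0],"jaw":0},
    {"slide":[3,0,0],"dr":[0,0,0],"jaw":0},
    {"slide":[3,0,0],"dr":[0,0,0],"jaw":0},
    {"slide":[2,0,0],"dr":[0,0,0],"jaw":0},
    {"slide":[2,0,0],"dr":[0,0,0],"jaw":0},
    {"slide":[2,0,0],"dr":[0,0,0],"jaw":0},
  ],
)

```text
time_s: 3.0
tool_pos: [405.8, 344.9, 3.4]
orientation: [180.0, 0.0, -11.7]
ft_force: [-5.7, 1.5, 4.2]
width: 0.2
gripper_force: 2.7
```

play_rows(
  series=[
    {"slide":[1,0,0],"dr":[0,0,0],"jaw":0},
    {"slide":[1,0,0],"dr":[0,0,0],"jaw":0},
    {"slide":[0,0,0],"dr":[0,0,0],"jaw":0},
  ],
)

```text
time_s: 3.3
tool_pos: [407.8, 344.5, 3.4]
orientation: [180.0, 0.0, -11.7]
ft_force: [-4.4, 0.8, 3.8]
width: 0.1
gripper_force: 2.3
```

play_rows(
  series=[
    {"slide":[1,0,0],"dr":[0,0,0],"jaw":0},
    {"slide":[1,0,0],"dr":[0,0,0],"jaw":0},
    {"slide":[0,0,0],"dr":[0,0,0],"jaw":0},
  ],
)

```text
time_s: 3.6
tool_pos: [409.7, 344.1, 3.3]
orientation: [180.0, 0.0, -11.7]
ft_force: [-3.7, 0.4, 3.8]
width: -0.2
gripper_force: 2.5
```

play_rows(
  series=[
    {"slide":[1,0,0],"dr":[0,0,0],"jaw":0},
    {"slide":[1,0,0],"dr":[0,0,0],"jaw":0},
    {"slide":[0,0,0],"dr":[0,0,0],"jaw":0},
  ],
)

```text
time_s: 3.9
tool_pos: [410.2, 343.4, 3.3]
orientation: [179.9, 0.1, -11.7]
ft_force: [-10.8, 2.0, 7.1]
width: -0.0
gripper_force: 5.6
```

play_rows(
  series=[
    {"slide":[1,0,0],"dr":[0,0,0],"jaw":0},
    {"slide":[1,0,0],"dr":[0,0,0],"jaw":0},
    {"slide":[0,0,0],"dr":[0,0,0],"jaw":0},
  ],
)

```text
time_s: 4.2
tool_pos: [410.6, 342.6, 3.2]
orientation: [179.8, 0.3, -11.7]
ft_force: [-18.0, 3.1, 10.5]
width: -0.3
gripper_force: 8.9
```

play_rows(
  series=[
    {"slide":[-10,0,0],"dr":[0,0,0],"jaw":0},
    {"slide":[-8,0,5],"dr":[0,0,0],"jaw":0},
    {"slide":[0,0,-25],"dr":[0,0,0],"jaw":0},
    {"slide":[0,-15,-25],"dr":[0,0,0],"jaw":0},
    {"slide":[18,-20,0],"dr":[0,0,0],"jaw":0},
    {"slide":[18,-20,0],"dr":[0,0,0],"jaw":0},
    {"slide":[18,-20,0],"dr":[0,0,0],"jaw":0},
    {"slide":[0,0,0],"dr":[0,0,0.1428],"jaw":0},
    {"slide":[0,0,0],"dr":[0,0,0.1428],"jaw":0},
    {"slide":[0,0,0],"dr":[0,0,0.1428],"jaw":0},
    {"slide":[0,0,0],"dr":[0,0,0.1428],"jaw":0},
    {"slide":[0,0,0],"dr":[0,0,0.1428],"jaw":0},
    {"slide":[0,0,0],"dr":[0,0,0.1428],"jaw":0},
    {"slide":[0,0,0],"dr":[0,0,0.1428],"jaw":0},
    {"slide":[0,0,0],"dr":[0,0,0.1428],"jaw":0},
    {"slide":[0,0,0],"dr":[0,0,0.1428],"jaw":0},
    {"slide":[0,0,0],"dr":[0,0,0.1428],"jaw":0},
    {"slide":[0,0,0],"dr":[0,0,0.1428],"jaw":0},
    {"slide":[0,0,0],"dr":[0,0,0],"jaw":0},
  ],
)

```text
time_s: 6.1
tool_pos: [464.6, 409.3, 47.5]
orientation: [-180.0, -0.0, -101.7]
ft_force: [0.8, 0.4, 0.1]
width: 0.0
gripper_force: 0.0
```

Run:
```python
from h import *
p,d=shot('top','top1')
w=np.radians(-11.7); ex=np.array([np.cos(w),np.sin(w)]); ey=np.array([-ex[1],ex[0]])
tf=lambda p:np.round([(p[:2]-[453.3,317.2])@ex,(p[:2]-[453.3,317.2])@ey],1)
s=sense(); print(tf(s['tool_pos']),s['tool_pos'],s['q'])
cv2.imwrite('pics/c1.png',cv2.resize(p[255:315,205:275],(700,600),interpolation=cv2.INTER_CUBIC))
```

```text
[-7.7 92.5] [464.54875074 409.36365372  47.62090641] [ 5.63515822e+01  3.17676107e+01 -1.27239724e+01  2.39219655e-02
 -4.55401255e+01 -6.79190640e+01]
```

View pics/c1.png

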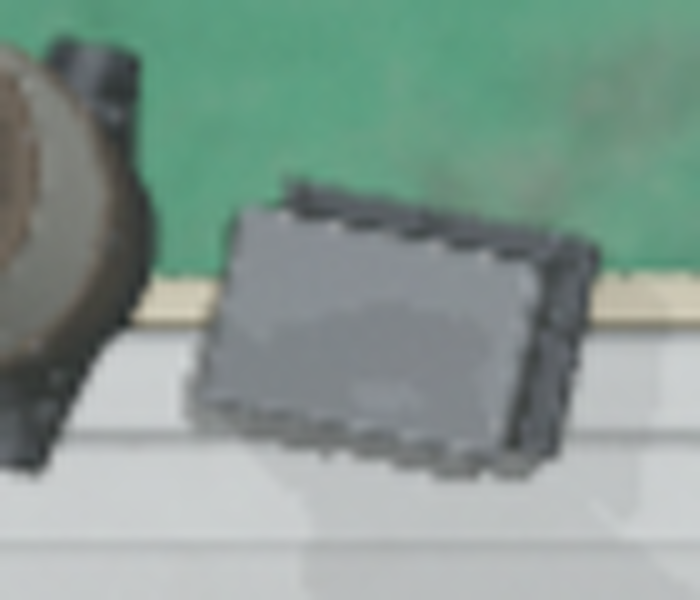

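The crop shows the plates square on the far rail, with the near edges aligned, and a small gap left at the right rail (crop 535,330). Now the push in -y.

play_rows(
  series=[
    {"slide":[0,0,16],"dr":[0,0,0],"jaw":0},
    {"slide":[0,0,16],"dr":[0,0,0],"jaw":0},
    {"slide":[2,0,12],"dr":[0,0,0],"jaw":0},
    {"slide":[6,0,0],"dr":[0,0,0],"jaw":0},
    {"slide":[3,0,0],"dr":[0,0,0],"jaw":0},
    {"slide":[3,0,0],"dr":[0,0,0],"jaw":0},
    {"slide":[3,0,0],"dr":[0,0,0],"jaw":0},
    {"slide":[3,0,0],"dr":[0,0,0],"jaw":0},
    {"slide":[3,0,0],"dr":[0,0,0],"jaw":0},
    {"slide":[2,0,0],"dr":[0,0,0],"jaw":0},
    {"slide":[2,0,0],"dr":[0,0,0],"jaw":0},
    {"slide":[0,0,0],"dr":[0,0,0],"jaw":0},
  ],
)

```text
time_s: 7.35
tool_pos: [459.5, 384.0, 4.9]
orientation: [-179.9, 0.1, -101.7]
ft_force: [-0.1, 3.1, 2.4]
width: 0.2
gripper_force: 1.4
```

play_rows(
  series=[
    {"slide":[1,0,0],"dr":[0,0,0],"jaw":0},
    {"slide":[1,0,0],"dr":[0,0,0],"jaw":0},
    {"slide":[0,0,0],"dr":[0,0,0],"jaw":0},
  ],
)

```text
time_s: 7.65
tool_pos: [459.2, 382.2, 4.9]
orientation: [-179.9, 0.1, -101.7]
ft_force: [1.3, 4.4, 3.3]
width: -0.3
gripper_force: 2.3
```

play_rows(
  series=[
    {"slide":[1,0,0],"dr":[0,0,0],"jaw":0},
    {"slide":[1,0,0],"dr":[0,0,0],"jaw":0},
    {"slide":[0,0,0],"dr":[0,0,0],"jaw":0},
  ],
)

```text
time_s: 7.95
tool_pos: [458.9, 380.3, 4.9]
orientation: [-179.9, 0.2, -101.7]
ft_force: [1.3, 6.0, 3.8]
width: -0.2
gripper_force: 2.6
```

play_rows(
  series=[
    {"slide":[1,0,0],"dr":[0,0,0],"jaw":0},
    {"slide":[1,0,0],"dr":[0,0,0],"jaw":0},
    {"slide":[0,0,0],"dr":[0,0,0],"jaw":0},
  ],
)

```text
time_s: 8.25
tool_pos: [459.4, 379.8, 5.0]
orientation: [-179.8, 0.3, -101.6]
ft_force: [3.3, 7.1, -0.0]
width: -0.1
gripper_force: 3.9
```

play_rows(
  series=[
    {"slide":[1,0,0],"dr":[0,0,0],"jaw":0},
    {"slide":[1,0,0],"dr":[0,0,0],"jaw":0},
    {"slide":[0,0,0],"dr":[0,0,0],"jaw":0},
  ],
)

```text
time_s: 8.55
tool_pos: [459.8, 379.6, 5.2]
orientation: [-179.7, 0.6, -101.6]
ft_force: [3.1, 10.8, -1.0]
width: -0.1
gripper_force: 5.5
```

play_rows(
  series=[
    {"slide":[1,0,0],"dr":[0,0,0],"jaw":0},
    {"slide":[1,0,0],"dr":[0,0,0],"jaw":0},
    {"slide":[0,0,0],"dr":[0,0,0],"jaw":0},
    {"slide":[-10,0,0],"dr":[0,0,0],"jaw":0},
    {"slide":[-15,0,-10],"dr":[0,0,0],"jaw":0},
    {"slide":[-15,0,-30],"dr":[0,0,0],"jaw":0},
    {"slide":[0,0,0],"dr":[0,0,0],"jaw":0},
  ],
)

```text
time_s: 9.25
tool_pos: [466.0, 413.8, 46.6]
orientation: [-179.9, 0.1, -101.6]
ft_force: [0.6, -0.1, 0.4]
width: -0.4
gripper_force: 0.0
```

Run:
```python
from h import *
p,d=shot('top','top2'); s,_=shot('scene','scene2')
A=cv2.resize(p[265:315,215:275],(480,400),interpolation=cv2.INTER_CUBIC)
B=cv2.resize(s[235:275,195:255],(600,400)[:2],interpolation=cv2.INTER_CUBIC)
C=np.zeros((600,800,3),np.uint8); C[:300,:400]=cv2.resize(A,(400,300)); C[:,:][300:600,:450]=cv2.resize(B,(450,300))
C=np.vstack([cv2.resize(A,(480,300)),cv2.resize(B,(480,300))])
cv2.imwrite('pics/c2.png',C)
W=cloud('top',d)
g=cv2.cvtColor(p,cv2.COLOR_BGR2GRAY)
w=np.radians(-11.7); ex=np.array([np.cos(w),np.sin(w)]); ey=np.array([-ex[1],ex[0]])
st=sense(); print(st['time_s'],st['tool_pos'])
# height profile check in tray frame
t=np.stack([(W[...,:2]-[453.3,317.2])@ex,(W[...,:2]-[453.3,317.2])@ey],-1)
# brightness along tray x line and y line at z=24
from functools import partial
def prof(pts):
    out=[]
    for q in pts:
        P=np.array([453.3,317.2])+q[0]*ex+q[1]*ey; u,v=proj('top',[*P,24]); out.append(int(cv2.getRectSubPix(g,(1,1),(float(u),float(v)))[0,0]))
    return out
for y in(-25,0,40): print('x -50..34 y',y,prof([(x,y) for x in range(-50,36,2)]))
for x in(-30,-5,15): print('y 70..-50 x',x,prof([(x,y) for y in range(70,-52,-2)]))
```

```text
9.35 [463.9111864  410.71776643  43.44010895]
x -50..34 y -25 [193, 186, 172, 135, 118, 110, 112, 122, 133, 134, 134, 134, 135, 138, 143, 143, 143, 143, 143, 144, 144, 144, 143, 143, 143, 143, 143, 143, 143, 143, 142, 142, 142, 143, 144, 137, 116, 82, 90, 96, 98, 107, 117]
x -50..34 y 0 [192, 189, 174, 143, 119, 117, 125, 135, 134, 133, 134, 136, 139, 141, 140, 137, 132, 132, 132, 132, 132, 132, 132, 132, 132, 135, 138, 141, 142, 142, 143, 142, 142, 141, 136, 124, 105, 95, 88, 82, 92, 104, 118]
x -50..34 y 40 [181, 166, 139, 119, 119, 116, 118, 129, 132, 132, 132, 132, 132, 131, 132, 133, 132, 131, 130, 131, 133, 134, 138, 140, 141, 141, 141, 140, 141, 141, 140, 140, 140, 141, 136, 123, 88, 75, 81, 85, 96, 115, 128]
y 70..-50 x -30 [205, 205, 205, 205, 198, 178, 151, 129, 119, 123, 129, 131, 131, 132, 132, 132, 132, 132, 132, 132, 132, 132, 132, 132, 132, 133, 135, 136, 135, 137, 139, 137, 136, 136, 134, 134, 134, 133, 133, 133, 133, 134, 134, 134, 134, 133, 133, 134, 134, 134, 134, 139, 137, 130, 114, 104, 98, 98, 95, 93, 140]
y 70..-50 x -5 [187, 188, 189, 191, 193, 195, 182, 162, 144, 139, 140, 141, 141, 141, 141, 139, 136, 137, 137, 135, 133, 131, 131, 131, 132, 131, 132, 132, 132, 132, 132, 132, 132, 132, 132, 132, 132, 132, 132, 132, 132, 132, 133, 136, 140, 142, 143, 143, 143, 143, 144, 144, 137, 116, 104, 96, 97, 97, 98, 97, 136]
y 70..-50 x 15 [135, 136, 136, 136, 136, 136, 132, 118, 114, 128, 136, 140, 141, 141, 140, 141, 140, 139, 140, 141, 141, 141, 141, 142, 142, 142, 142, 142, 142, 141, 141, 142, 142, 141, 141, 142, 142, 142, 142, 142, 142, 141, 141, 142, 142, 142, 142, 142, 142, 142, 143, 143, 147, 136, 115, 102, 95, 95, 88, 100, 155]
```

View pics/c2.png

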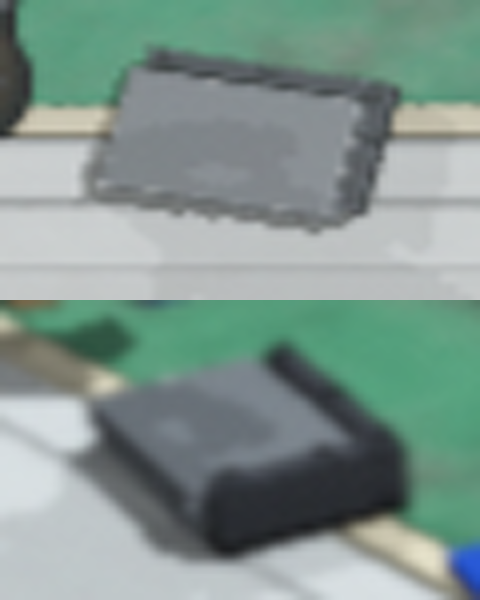

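The top and scene crops show the stack flush at both rails with no visible stagger. I'll give one more gentle tap in +x to be safe.

play_rows(
  series=[
    {"slide":[0,0,0],"dr":[0,0,-0.1428],"jaw":0},
    {"slide":[0,0,0],"dr":[0,0,-0.1428],"jaw":0},
    {"slide":[0,0,0],"dr":[0,0,-0.1428],"jaw":0},
    {"slide":[0,0,0],"dr":[0,0,-0.1428],"jaw":0},
    {"slide":[0,0,0],"dr":[0,0,-0.1428],"jaw":0},
    {"slide":[0,0,0],"dr":[0,0,-0.1428],"jaw":0},
    {"slide":[0,0,0],"dr":[0,0,-0.1428],"jaw":0},
    {"slide":[0,0,0],"dr":[0,0,-0.1428],"jaw":0},
    {"slide":[0,0,0],"dr":[0,0,-0.1428],"jaw":0},
    {"slide":[0,0,0],"dr":[0,0,-0.1428],"jaw":0},
    {"slide":[0,0,0],"dr":[0,0,-0.1428],"jaw":0},
    {"slide":[-18,0,0],"dr":[0,0,0],"jaw":0},
    {"slide":[-18,21,0],"dr":[0,0,0],"jaw":0},
    {"slide":[-18,22,0],"dr":[0,0,0],"jaw":0},
    {"slide":[-18,22,0],"dr":[0,0,0],"jaw":0},
    {"slide":[0,21,0],"dr":[0,0,0],"jaw":0},
    {"slide":[0,0,0],"dr":[0,0,0],"jaw":0},
  ],
)

```text
time_s: 11.05
tool_pos: [373.9, 338.3, 43.1]
orientation: [179.6, 0.2, -11.9]
ft_force: [-0.6, 0.1, -0.1]
width: -0.0
gripper_force: 0.0
```

play_rows(
  series=[
    {"slide":[0,0,15],"dr":[0,0,0],"jaw":0},
    {"slide":[0,0,15],"dr":[0,0,0],"jaw":0},
    {"slide":[5,0,9],"dr":[0,0,0],"jaw":0},
    {"slide":[8,0,0],"dr":[0,0,0],"jaw":0},
    {"slide":[8,0,0],"dr":[0,0,0],"jaw":0},
    {"slide":[6,0,0],"dr":[0,0,0],"jaw":0},
    {"slide":[4,0,0],"dr":[0,0,0],"jaw":0},
    {"slide":[2,0,0],"dr":[0,0,0],"jaw":0},
    {"slide":[1,0,0],"dr":[0,0,0],"jaw":0},
    {"slide":[0,0,0],"dr":[0,0,0],"jaw":0},
  ],
)

```text
time_s: 12.05
tool_pos: [409.8, 336.4, 5.8]
orientation: [-180.0, 0.0, -11.7]
ft_force: [-4.8, 1.8, 3.5]
width: -0.0
gripper_force: 2.6
```

play_rows(
  series=[
    {"slide":[1,0,0],"dr":[0,0,0],"jaw":0},
    {"slide":[1,0,0],"dr":[0,0,0],"jaw":0},
    {"slide":[0,0,0],"dr":[0,0,0],"jaw":0},
  ],
)

```text
time_s: 12.35
tool_pos: [409.9, 336.3, 5.8]
orientation: [180.0, 0.2, -11.7]
ft_force: [-12.9, 5.6, 6.4]
width: 0.1
gripper_force: 7.1
```

play_rows(
  series=[
    {"slide":[1,0,0],"dr":[0,0,0],"jaw":0},
    {"slide":[1,0,0],"dr":[0,0,0],"jaw":0},
    {"slide":[0,0,0],"dr":[0,0,0],"jaw":0},
  ],
)

```text
time_s: 12.65
tool_pos: [410.0, 336.2, 5.8]
orientation: [179.9, 0.3, -11.7]
ft_force: [-23.5, 8.4, 9.2]
width: -0.2
gripper_force: 11.9
```

play_rows(
  series=[
    {"slide":[-14,0,0],"dr":[0,0,0],"jaw":0},
    {"slide":[-10,0,-5],"dr":[0,0,0],"jaw":0},
    {"slide":[0,0,-35],"dr":[0,0,0],"jaw":0},
    {"slide":[0,0,-40],"dr":[0,0,-0.1413],"jaw":0},
    {"slide":[0,0,-40],"dr":[0,0,-0.1413],"jaw":40},
    {"slide":[0,0,-30],"dr":[0,0,-0.1413],"jaw":40},
    {"slide":[0,0,0],"dr":[0,0,0],"jaw":40},
    {"slide":[0,0,0],"dr":[0,0,0],"jaw":40},
  ],
)

```text
time_s: 13.45
tool_pos: [390.7, 339.9, 156.1]
orientation: [-179.9, -0.1, 12.5]
ft_force: [-0.3, -0.7, 0.2]
width: 40.0
gripper_force: 0.0
```

Run:
```python
from h import *
p,d=shot('top','top3'); g=cv2.cvtColor(p,cv2.COLOR_BGR2GRAY).astype(float)
w=np.radians(-11.7); ex=np.array([np.cos(w),np.sin(w)]); ey=np.array([-ex[1],ex[0]])
g8=cv2.cvtColor(p,cv2.COLOR_BGR2GRAY)
def prof(pts): 
    o=[]
    for q in pts:
        P=np.array([453.3,317.2])+q[0]*ex+q[1]*ey; u,v=proj('top',[*P,24]); o.append(int(cv2.getRectSubPix(g8,(1,1),(float(u),float(v)))[0,0]))
    return o
for y in(-25,0,40): print('x 14..30 y',y,prof([(x,y) for x in range(14,32,2)]),prof([(x,y) for x in range(-52,-30,2)]))
for x in(-30,-5,15): print('y',x,prof([(x,y) for y in range(62,44,-2)]),prof([(x,y) for y in range(-30,-48,-2)]))
s=sense(); e=np.array([470.5,30])-s['tool_pos'][:2]; w=np.radians(12.6); print(s['tool_pos'],s['orientation'],'dx',e@[np.cos(w),np.sin(w)],'dy',e@[np.sin(w),-np.cos(w)])
```

```text
x 14..30 y -25 [142, 142, 141, 132, 112, 82, 89, 94, 96] [113, 84, 78, 81, 87, 98, 109, 114, 114, 114, 117]
x 14..30 y 0 [142, 142, 141, 135, 123, 101, 87, 81, 91] [96, 121, 140, 139, 135, 128, 110, 100, 95, 114, 126]
x 14..30 y 40 [139, 140, 135, 123, 90, 77, 79, 85, 96] [104, 105, 106, 107, 110, 108, 109, 115, 134, 134, 130]
y -30 [98, 97, 100, 102, 103, 103, 102, 100, 109] [143, 143, 138, 126, 110, 100, 96, 97, 93]
y -5 [190, 182, 166, 149, 143, 141, 141, 141, 140] [144, 143, 134, 113, 100, 93, 95, 96, 97]
y 15 [135, 131, 119, 107, 107, 127, 136, 140, 139] [142, 142, 146, 136, 114, 102, 95, 94, 87]
[390.36805188 339.35637129 155.00158278] [1.79979502e+02 4.25580327e-02 1.25001511e+01] dx 10.718109754310776 dy 319.3863110558785
```

Edges read home, at about 22 and -37 mm, with equal values along each rail. Now to the latch.

play_rows(
  series=[
    {"slide":[1,29,0],"dr":[0,0,0],"jaw":40},
    {"slide":[1,29,0],"dr":[0,0,0],"jaw":40},
    {"slide":[1,29,0],"dr":[0,0,0],"jaw":40},
    {"slide":[1,29,0],"dr":[0,0,0],"jaw":40},
    {"slide":[1,29,0],"dr":[0,0,0],"jaw":40},
    {"slide":[1,29,0],"dr":[0,0,0],"jaw":40},
    {"slide":[1,29,0],"dr":[0,0,0],"jaw":40},
    {"slide":[1,29,0],"dr":[0,0,0],"jaw":40},
    {"slide":[1,29,0],"dr":[0,0,0],"jaw":40},
    {"slide":[1,29,0],"dr":[0,0,0],"jaw":40},
    {"slide":[0.7,29.4,0],"dr":[0,0,0],"jaw":40},
    {"slide":[0,0,0],"dr":[0,0,0],"jaw":40},
    {"slide":[0,0,0],"dr":[0,0,0],"jaw":40},
  ],
)

```text
time_s: 14.8
tool_pos: [470.1, 29.9, 154.0]
orientation: [180.0, 0.2, 12.4]
ft_force: [0.3, 0.8, 0.1]
width: 39.8
gripper_force: 0.0
```

Run:
```python
from h import *
s=sense(); print(s['tool_pos'],s['orientation'])
p,_=shot('scene','scene4'); q=proj('scene',s['tool_pos']); print(q)
cv2.imwrite('pics/c4.png',cv2.resize(p[195:315,245:405],(800,600),interpolation=cv2.INTER_CUBIC))
```

```text
[470.07400955  29.86122563 153.95184258] [1.79975910e+02 1.76528258e-01 1.24485846e+01]
[303.52710698 235.35175408]
```

View pics/c4.png

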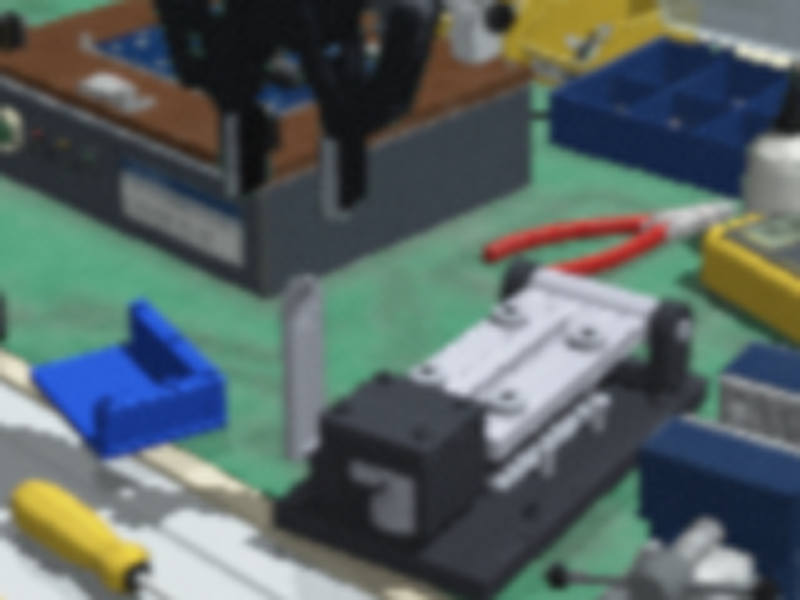

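The crop shows both fingertips, at (245,192) and (342,218), straddling the line above the finger plate's top (303,278). I descend and close.

play_rows(
  series=[
    {"slide":[0,0,15],"dr":[0,0,0],"jaw":40},
    {"slide":[0,0,15],"dr":[0,0,0],"jaw":40},
    {"slide":[0,0,15],"dr":[0,0,0],"jaw":40},
    {"slide":[0,0,15],"dr":[0,0,0],"jaw":40},
    {"slide":[0,0,12],"dr":[0,0,0],"jaw":40},
    {"slide":[0,0,0],"dr":[0,0,0],"jaw":40},
    {"slide":[0,0,0],"dr":[0,0,0],"jaw":40},
  ],
)

```text
time_s: 15.55
tool_pos: [470.8, 31.3, 83.2]
orientation: [180.0, 0.0, 12.7]
ft_force: [-0.0, 0.5, 0.8]
width: 39.7
gripper_force: 0.0
```

play_rows(
  series=[
    {"slide":[0,0,0],"dr":[0,0,0],"jaw":15},
    {"slide":[0,0,0],"dr":[0,0,0],"jaw":10},
    {"slide":[0,0,0],"dr":[0,0,0],"jaw":0},
    {"slide":[0,0,0],"dr":[0,0,0],"jaw":0},
    {"slide":[0,0,0],"dr":[0,0,0],"jaw":0},
    {"slide":[0,0,0],"dr":[0,0,0],"jaw":0},
    {"slide":[0,0,0],"dr":[0,0,0],"jaw":0},
  ],
  force=40,
)

```text
time_s: 16.25
tool_pos: [471.2, 30.5, 83.9]
orientation: [180.0, -0.0, 12.6]
ft_force: [0.9, -5.1, 5.7]
width: 7.3
gripper_force: 43.0
```

play_rows(
  series=[
    {"slide":[0,-2,0],"dr":[0,0,0],"jaw":0},
    {"slide":[0,-2,0],"dr":[0,0,0],"jaw":0},
    {"slide":[0,-2,0],"dr":[0,0,0],"jaw":0},
    {"slide":[0,-2,0],"dr":[0,0,0],"jaw":0},
    {"slide":[0,0,0],"dr":[0,0,0],"jaw":0},
    {"slide":[0,0,0],"dr":[0,0,0],"jaw":0},
  ],
)

```text
time_s: 16.85
tool_pos: [469.7, 38.1, 83.8]
orientation: [180.0, -0.1, 12.6]
ft_force: [2.4, -7.0, 4.3]
width: 7.7
gripper_force: 42.9
```

play_rows(
  series=[
    {"slide":[0,-1,0],"dr":[0,0,0],"jaw":0},
    {"slide":[0,-1,0],"dr":[0,0,0],"jaw":0},
    {"slide":[0,0,0],"dr":[0,0,0],"jaw":0},
    {"slide":[0,0,0],"dr":[0,0,0],"jaw":0},
  ],
)

```text
time_s: 17.25
tool_pos: [469.3, 39.9, 83.8]
orientation: [179.9, -0.1, 12.6]
ft_force: [2.9, -7.7, 4.8]
width: 7.3
gripper_force: 42.9
```

The latch is near full pull (about 8.2 N). I start the lift along the hinge arc, checking early.

play_rows(
  series=[
    {"slide":[1.1,0,-3.4],"dr":[0,0,0],"jaw":0},
    {"slide":[1.2,0,-3.3],"dr":[0,0,0],"jaw":0},
    {"slide":[1.3,0,-3.4],"dr":[0,0,0],"jaw":0},
    {"slide":[1.3,0,-3.3],"dr":[0,0,0],"jaw":0},
    {"slide":[0,0,0],"dr":[0,0,0],"jaw":0},
  ],
)

```text
time_s: 17.75
tool_pos: [472.5, 40.6, 95.2]
orientation: [180.0, 0.2, 12.5]
ft_force: [4.5, -7.6, -8.2]
width: 7.4
gripper_force: 39.7
```

play_rows(
  series=[
    {"slide":[0,0,0],"dr":[0,0,0],"jaw":0},
    {"slide":[2.85,0,-6.55],"dr":[0,0,0],"jaw":0},
    {"slide":[3.1,0,-6.4],"dr":[0,0,0],"jaw":0},
    {"slide":[0,0,0],"dr":[0,0,0],"jaw":0},
    {"slide":[0,0,0],"dr":[0,0,0],"jaw":0},
  ],
)

```text
time_s: 18.25
tool_pos: [477.4, 41.5, 107.8]
orientation: [179.9, 0.3, 12.5]
ft_force: [3.3, -7.8, -6.4]
width: 7.7
gripper_force: 39.0
```

Run:
```python
from h import *
p,_=shot('scene','scene5'); print(sense()['ft_force'])
cv2.imwrite('pics/c5.png',cv2.resize(p[195:315,245:405],(800,600),interpolation=cv2.INTER_CUBIC))
```

```text
[ 2.76585729 -7.54496447 -6.40526378]
```

View pics/c5.png

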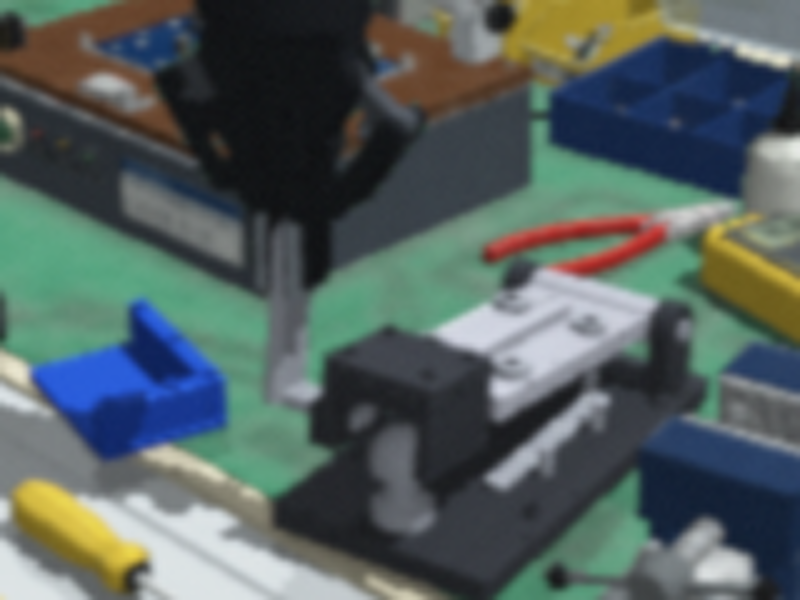

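The leaf is rising: the nose at (400,380) is clear of the ball at (395,460). I continue to about 0.64 rad.

play_rows(
  series=[
    {"slide":[3.4,0,-6.3],"dr":[0,0,0],"jaw":0},
    {"slide":[3.6,0,-6.15],"dr":[0,0,0],"jaw":0},
    {"slide":[3.85,0,-6.0],"dr":[0,0,0],"jaw":0},
    {"slide":[4.1,0,-5.85],"dr":[0,0,0],"jaw":0},
    {"slide":[4.3,0,-5.7],"dr":[0,0,0],"jaw":0},
    {"slide":[4.55,0,-5.5],"dr":[0,0,0],"jaw":0},
    {"slide":[0,0,0],"dr":[0,0,0],"jaw":0},
  ],
)

```text
time_s: 19.0
tool_pos: [498.6, 45.8, 142.9]
orientation: [179.9, 0.6, 12.5]
ft_force: [-1.0, -7.0, -5.1]
width: 7.5
gripper_force: 39.1
```

play_rows(
  series=[
    {"slide":[4.75,0,-5.3],"dr":[0,0,0],"jaw":0},
    {"slide":[5,0,-5.1],"dr":[0,0,0],"jaw":0},
    {"slide":[5.2,0,-4.9],"dr":[0,0,0],"jaw":0},
    {"slide":[5.4,0,-4.7],"dr":[0,0,0],"jaw":0},
    {"slide":[5.55,0,-4.5],"dr":[0,0,0],"jaw":0},
    {"slide":[5.7,0,-4.3],"dr":[0,0,0],"jaw":0},
    {"slide":[0,0,0],"dr":[0,0,0],"jaw":0},
    {"slide":[0,0,0],"dr":[0,0,0],"jaw":0},
    {"slide":[0,0,0],"dr":[0,0,0],"jaw":0},
    {"slide":[0,0,0],"dr":[0,0,0],"jaw":0},
    {"slide":[0,0,0],"dr":[0,0,0],"jaw":0},
  ],
)

```text
time_s: 20.1
tool_pos: [528.8, 52.1, 171.8]
orientation: [179.9, 0.7, 12.5]
ft_force: [-3.7, -9.2, 0.8]
width: 7.7
gripper_force: 39.3
```

Run:
```python
from h import *
p,_=shot('scene','scene6'); s=sense(); print(s['ft_force'],s['width'],s['gripper_force'],s['tool_pos'])
cv2.imwrite('pics/c6.png',cv2.resize(p[190:310,195:395],(800,480),interpolation=cv2.INTER_CUBIC))
```

```text
[ -3.18089635 -10.42085761   0.93288873] 7.95531092089764 39.31851161993109 [528.78141492  52.15664224 171.791807  ]
```

View pics/c6.png

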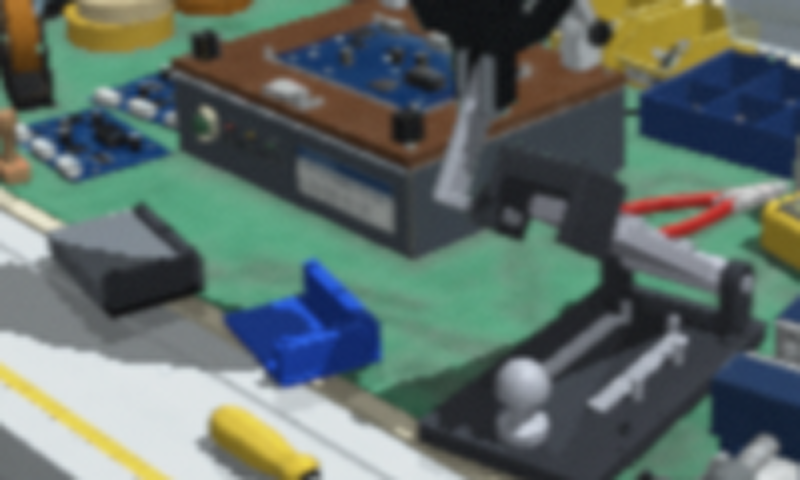

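The crop shows the leaf held well up: the nose is at (540,195), the ball at (522,382) is free, and the stack is flush in the tray at (125,255). A TCP rise of 88 mm gives about 0.61 rad, above the required 0.45.

```bash
python3 -c "
from bench import *
print(sign_off())"
```

```text
the job is handed in; nothing more can be done
None
```

The plates are stacked square against both tray rails, the latch is pulled, and the gripper is holding the leaf raised about 35° (estimated from the gripper's rise). The job is handed in; no verdict came back.

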